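# Back off the knurled collar and free the glass slab

## Task

The glass mixing slab is held to the desk by a clamp. Stroke the rim of the clamp's knurled collar round with a fingertip, anticlockwise seen from above, for two full turns, stopping when its red mark comes back to the red line on the blue clamp bar for the second time (the mark starts near that line). Then gently push the freed slab with a fingertip, flat along the desk to the right, until it lies wholly clear of the clamp bar; do not grip or lift anything, and leave the other things alone.

Things in the scene. Friction and masses are not known exactly. Their poses are not given: they have to be found in the camera images.
- clamp: Foot and stud of the bench clamp, fixed to the desk. Origin: on the stud's vertical axis (the collar's axis) at desk level; x points away from the slab (at yaw 0 away from the robot), y left, z up; yaw within 0.25 rad. Foot 10 mm high: disc of radius 32 mm, and a 44 mm wide tongue with two screws out to x = +60 mm. Stud radius 10 mm, top 57 mm above the desk.
- bar_line (a point): Outer end of the red line along the middle of the blue clamp bar, at x = -61 mm, y = 0 in the clamp's frame, on the bar's top, 19 mm above the desk at collar angle 0. The bar is a T, 8 mm thick: a 26 mm wide stem from the stud, and a crossbar (x = -48 to -62 mm, y = -45 to 45 mm) over the slab's end. It rises with the collar, 4 mm a turn.
- bar_claw (a point): Lower end of the right-hand claw, 6 mm above the desk at collar angle 0, at x = -55, y = -41.5 mm in the clamp's frame. Claws (6 mm thick, 14 mm long) hang from both ends of the crossbar, 38.5 to 44.5 mm left and right of the middle, so the slab cannot slide sideways until the bar has risen.
- collar (a joint): Turn of the knurled pale aluminium collar, rad, anticlockwise from above positive (loosening); starts between -0.35 and 0.35. At 0, 2 pi and 4 pi (two turns, 12.57) the red mark is at the red line. Stop at 16.5. It resists with about 0.05 N m (1.2 N at the rim) and stays where left; a fingertip pressed on the rim with 3 to 10 N and moved along it carries the rim with it.
- collar_top (a point): Centre of the collar's top, on its axis, 43 mm above the desk at angle 0 and 51 mm after two turns. The collar is a disc 18 mm high, 84 mm in diameter over its 30 vertical ribs (core 80 mm); it rises 4 mm per anticlockwise turn. The stud stands out of its middle.
- collar_mark (a point): Outer end of the red mark on the collar's top, 40 mm from the axis; turns and rises with the collar. At collar angle 0 it lies on the clamp's -x side.
- slab: Clear grey-green glass mixing slab, 70 x 100 x 10 mm, 0.18 kg, loose, flat on the desk, one end under the clamp bar. Origin: centre of underside; x along the 70 mm side, y along the 100 mm side. Starts at x = -96, y = 0 mm in the clamp's frame, long side along the clamp's x. Not turned, it is clear of bar and claws when its centre is over 81 mm to the right (clamp's -y).
- slab_corner (a point): The slab's upper corner that starts next to the collar on the left (35 mm, -50 mm, 10 mm in the slab's frame), the last to come out from under the crossbar, whose right end is at y = -45 mm and near edge at x = -62 mm in the clamp's frame.
- arch: Plaster arch model (a dental cast), 54 x 68 x 35 mm, bystander; origin centre of underside.
- wax: Pink wax block, 35 x 63 x 19 mm, bystander; origin centre of underside.
- bowl: Small steel bowl, 95 mm across, 47 mm high, bystander; origin centre of underside.
- cone: Plaster cone, 36 mm across, 73 mm high, bystander; origin centre of underside.
- dish: Small glass dish, 38 mm across, 27 mm high, bystander; origin centre of underside.

How it is judged:
By the outcome, as a careful person would: the job done as asked, in the order asked, and still so for the second after the job is handed in, with the robot touching nothing.
It also fails if it takes over 72 s, if anything falls off the work surface, if the arm or the gripper's body presses on something with over 40 N, if the wrist force passes 120 N, or if a joint passes its speed limit or range.

## Robot

A 6-joint arm with a two-finger parallel gripper is mounted at the origin on a cart in front of the work surface, level with it; the furniture and walls round the work are solid. World frame = base frame: x ahead of the robot, y to its left, z up, the work surface at z = 0. Lengths are in m, angles in rad, forces in N, time in s.
With the tool pointing down it reaches from about 0.275 to 0.75 m from the base axis. Payload 10.2 kg.
Tool frame: the origin (TCP) lies at the very end of the fingers, on their centre line; the grasp point (between the pads) lies 19 mm behind it; z points along the fingers, y is the line along which they close (so a half turn about z gives the same grasp; the last joint's range is limited). The gripper opens to 88 mm and grips with 3 to 60 N. Pads are 18 mm wide; open, the fingers measure 123 mm over their backs; the gripper's body (75 mm by 187 mm) begins 45 mm behind the grasp point.
Start: joints at [1.061, 0.313, 1.498, -0, 1.331, -0.223], TCP at [0.149, 0.504, 0.239] pointing down, gripper open.
Joint ranges: [-2.94, 2.94], [-0.97, 2.17], [0.19, 2.56], [-1.23, 4.37], [0.02, 3.11], [-2.88, 2.88]. Speed limits (rad/s): [2.39, 2.39, 3.01, 3.14, 3.14, 3.14].

## Interface

Orientations are given as a 3x3 rotation matrix whose columns are the frame's x, y, z axes.
In Python, from bench import sense, grab_frame, finish_job gives the robot as it stands. The module is installed in compiled form; this text tells all that it offers.
- The arm moves only by the tool move_arm, never from a script. Its argument "steps" is a list of rows, each a list of 7 numbers: the shift along the tool's x, y, z in mm, then the turn, a rotation vector about the tool's x, y, z in rad, then the closure, from 0 (fully open) to 1 (shut). In form: [[tx, ty, tz, ax, ay, az, grip], ...]. A call has 1 to 20 rows; each row is the pose to reach, as a shift and turn from the pose commanded when the call began, along the tool's axes at that moment; what a row does not reach only later rows make up. A row lasts 1/8 s, in which the tool goes at most 62.5 mm and 10.7 degrees, less where a joint would pass 70% of its speed; a pose out of reach is approached as far as the arm can. A call with a gripper value outside its range is refused whole. The fingers move at their own pace and stop on an object; "force" is the grip in N (left out, the last holds). Time passes only in rows, so rows that repeat a pose let the fingers close. It gives the time, the measured TCP pose, the force, the opening and the grip force at its end, in the units of the state.
- sense(): the state, without advancing time (a new reading comes with each control period).
- grab_frame(name): name is "scene" or "side" or "wrist"; returns a dict with "image" (400x640x3 uint8, red, green, blue), "range_z" (400x640 float32, m along the optical axis (not along the pixel's ray), 0 where there is no reading), "mtx" (3x3 intrinsics, pixels), "rvec" (rotation vector, rad) and "tvec" (3), from world to camera coordinates, as OpenCV has them. Camera axes: x right, y down, z forward; pixel columns grow to the right and rows downward; lengths in m; the calibration is good to about 2 mm. A picture is of the moment at which its call begins.
- finish_job(): hands the job in; it is judged then, once.
The state is a dict: "t": time; "qpos": joint angles; "joint_vel": joint speeds; "joint_efforts": joint torques, N m; "tool_pos": TCP position; "tcp_rot": TCP orientation; "wrist_force": force on the tool from outside, world axes, zero at the start; "torque": the same for the moment, N m; "opening": opening from 0.0 (shut) to 1.0 (fully open); "grip_force": force on a finger pad.
Only numpy, scipy, OpenCV 4.12 (cv2) and the standard library are available. Lean on these libraries where they do the work, as an engineer would, in place of code of your own. Each camera call takes 0.05 s, during which the arm holds its last target. There are 200 camera calls.

## Working session

There is one attempt and no reset: what is moved stays moved. The work goes in short steps, Python scripts to look and compute and a tool call to move; the robot and the scene stay as the last step left them, time stands still between calls to the robot, and variables do not carry over. Pictures are saved under pics/ and viewed, at most 10 in all, crops included, and the job is handed in when it is done.

Besides the shell and the picture viewer there is one more tool, called after "Request:" as name(argument=value, ...) on one line, values as JSON. move_arm: Moves the arm, as the interface text tells. Its arguments: {"type":"object","properties":{"steps":{"type":"array","items":{"type":"array","items":{"type":"number"}}},"force":{"type":"number"}},"required":["steps"]}

```bash
mkdir -p pics
cat > h.py <<'E'
import numpy as np, cv2
from bench import sense, grab_frame, finish_job
def save(n,f,crop=None,s=1):
    im=f["image"][:,:,::-1]
    if crop: im=im[crop[1]:crop[3],crop[0]:crop[2]]
    cv2.imwrite("pics/"+n,cv2.resize(im,None,fx=s,fy=s,interpolation=cv2.INTER_CUBIC))
def ray(f,u,v):
    R=cv2.Rodrigues(np.array(f["rvec"],float))[0]; t=np.array(f["tvec"],float).ravel()
    d=R.T@np.linalg.inv(f["mtx"])@np.array([u,v,1.]); return -R.T@t,d
def atz(f,u,v,z):
    c,d=ray(f,u,v); return c+d*(z-c[2])/d[2]
def proj(f,P):
    return cv2.projectPoints(np.array(P,float).reshape(-1,3),np.array(f["rvec"],float),np.array(f["tvec"],float),np.array(f["mtx"],float),None)[0][:,0]
def cloud(f):
    R=cv2.Rodrigues(np.array(f["rvec"],float))[0]; t=np.array(f["tvec"],float).ravel()
    v,u=np.indices(f["range_z"].shape); z=f["range_z"]
    p=np.stack([u*z,v*z,z],-1)@np.linalg.inv(f["mtx"]).T
    return (p-t)@R
E
python3 - <<'E'
from h import *
import pickle
F={}
for n in ["scene","side","wrist"]:
    F[n]=grab_frame(n); save(n+"0.png",F[n]); print(n,ray(F[n],320,200))
pickle.dump(F,open("f0.pkl","wb"));print(sense())
a=F["scene"]["image"];b=F["side"]["image"]
cv2.imwrite("pics/both.png",cv2.resize(np.vstack([a,b])[:,:,::-1],None,fx=.75,fy=.75,interpolation=cv2.INTER_AREA))
E
```

```text
scene (array([-0.29605399, -0.40958254,  0.54269407]), array([ 0.77202083,  0.44255304, -0.45655927]))
side (array([0.43024283, 1.18371673, 0.52016978]), array([ 0.1264472 , -0.92017893, -0.37092173]))
wrist (array([0.06735941, 0.52737043, 0.38509716]), array([ 0.3097747 , -0.08545904, -0.94698523]))
{'t': 0.15, 'qpos': array([ 1.06057016e+00,  3.13297175e-01,  1.49824666e+00, -2.57759680e-05,
        1.33100399e+00, -2.23390600e-01]), 'joint_vel': array([ 0.00227253, -0.00279369, -0.00249808, -0.00019433, -0.00040171,
       -0.00057759]), 'joint_efforts': array([ 1.91552004e-03, -4.02302098e+01, -2.52313775e+01,  6.94013690e-02,
        3.44269874e-02, -1.11140871e-04]), 'tool_pos': array([0.14845271, 0.50338138, 0.23831096]), 'tcp_rot': array([[-9.59145648e-01,  2.82912404e-01, -4.44629812e-04],
       [ 2.82912692e-01,  9.59145293e-01, -8.45739236e-04],
       [ 1.87194471e-04, -9.36978524e-04, -9.99999544e-01]]), 'wrist_force': array([-0.15378881,  0.13601326,  0.50744087]), 'torque': array([-0.00828732, -0.02756714,  0.00783773]), 'grip_force': 0.0, 'opening': 1.000157014849863}
```

View pics/both.png

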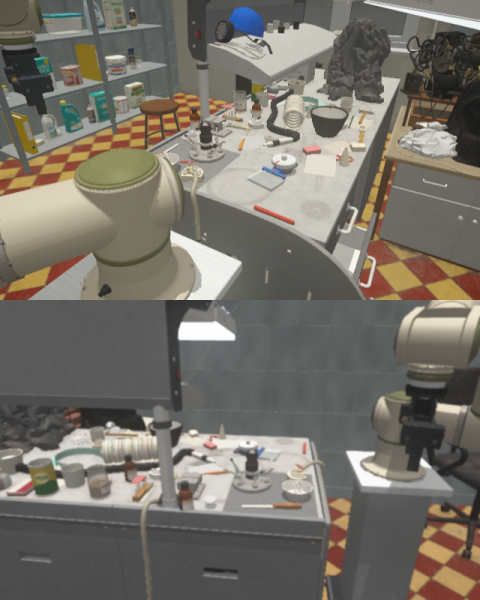

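The scene camera shows the collar near (379,215), with the blue bar and slab around (356,240). I'll enlarge that area.

Run:
```python
from h import *
import pickle
F=pickle.load(open("f0.pkl","rb"));f=F["scene"]
save("c1.png",f,(310,180,490,270),4.4)
print(atz(f,379,212,.043),atz(f,356,240,.01),atz(f,459,205,0))
print(proj(F["side"],[atz(f,379,212,.043)]),proj(F["wrist"],[atz(f,379,212,.043)]))
```

```text
[ 0.56698887 -0.0849564   0.043     ] [ 0.46847885 -0.07011099  0.01      ] [ 0.79401088 -0.23599602  0.        ]
[[331.68107159 190.50186603]] [[ 70.89195125 481.01489485]]
```

View pics/c1.png

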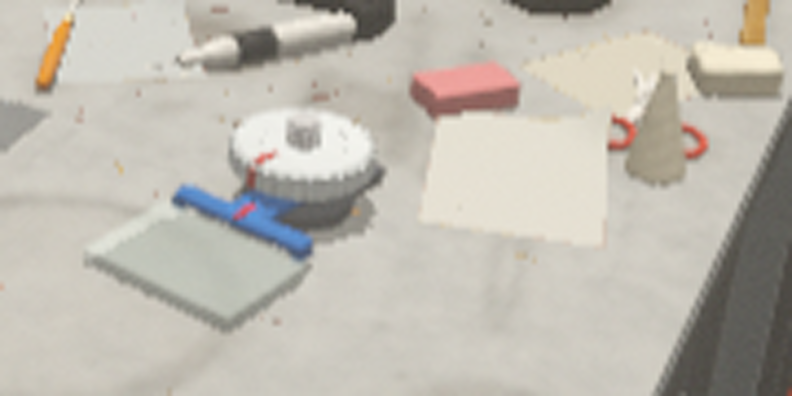

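The crop shows the collar's top centred at about crop (303,140), its red mark at (263,158) close to the bar's line at (243,211), and the slab in front. The cone and wax are to the right. I'll move the wrist camera overhead with the fingers shut.

Request:
move_arm(steps=[[-35,-32,0,0,0,0,1],[-75,-68,0,0,0,0,1],[-115,-104,0,0,0,0,1],[-155,-140,0,0,0,0,1],[-195,-176,0,0,0,0,1],[-235,-212,0,0,0,0,1],[-275,-248,0,0,0,0,1],[-315,-285,0,0,0,0,1],[-355,-321,0,0,0,0,1],[-395,-357,0,0,0,0,1],[-430,-389,0,0,0,0,1],[-465,-420,0,0,0,0,1],[-490,-443,0,0,0,0,1],[-500,-452,0,0,0,0,1],[-500,-452,0,0,0,0,1]], force=20)

```text
t: 2.02
tool_pos: [0.5001, -0.0712, 0.2384]
tcp_rot: [[-0.959, 0.283, -0.001], [0.283, 0.959, 0.0], [0.001, 0.0, -1.0]]
wrist_force: [0.3, 0.2, -0.1]
opening: 0.007
grip_force: 0.0
```

Run:
```python
from h import *
import pickle
f=grab_frame("wrist"); pickle.dump(f,open("f1.pkl","wb")); save("w1.png",f,None,1.25)
print(f["mtx"],ray(f,320,200),sense()["tool_pos"],sense()["wrist_force"])
```

```text
[[296.01147022   0.         318.03340334]
 [  0.         296.01147022 200.20777152]
 [  0.           0.           1.        ]] (array([ 0.4190486 , -0.04740484,  0.38534809]), array([ 0.30961688, -0.08428572, -0.94714198])) [ 0.49986691 -0.07065455  0.23860869] [-0.37636381  0.91767021 -1.00200635]
```

View pics/w1.png

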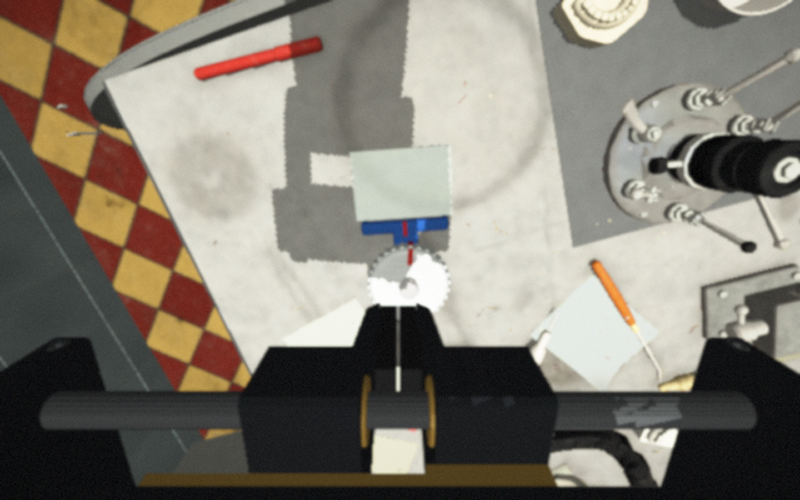

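The collar is centred near (409,285), with its red mark at (410,255). The bar line is at (405,230), and the slab spans (352–450, 147–222). It looks clear to the slab's right (image left). I'll enlarge for the pose.

Run:
```python
from h import *
import pickle
f=pickle.load(open("f1.pkl","rb")); save("w1c.png",f,(270,105,375,255),4)
P=cloud(f)
m=(abs(P[...,2]-.043)<.004)&(np.hypot(P[...,0]-.565,P[...,1]+.085)<.06)
q=P[m]; print(m.sum(),q.mean(0)); print(cv2.minEnclosingCircle(q[:,:2].astype(np.float32)))
```

```text
2384 [ 0.56177973 -0.07722363  0.04316428]
((0.5687219500541687, -0.0793774276971817), 0.0420854389667511)
```

View pics/w1c.png

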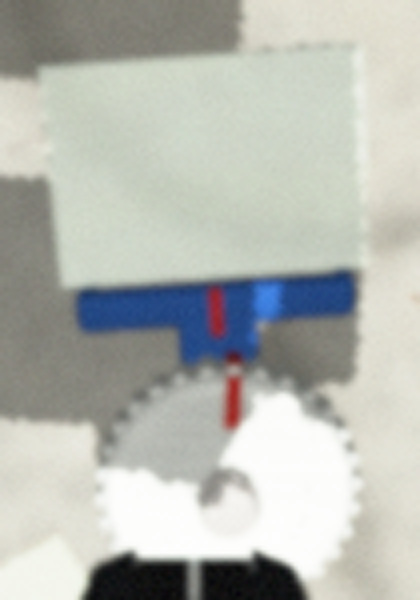

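Crop: the bar line's outer end is at (213,288), the mark's outer end at (235,360), the stud top at (230,500), and the slab corners at (40,68), (358,45) and (63,287).

Run:
```python
from h import *
import pickle
f=pickle.load(open("f1.pkl","rb"))
g=lambda x,y,z: atz(f,270+x/4-.4,105+y/4-.4,z)
L=g(213,288,.019);M=g(235,360,.043);S=g(228,497,.057)
l,r=g(96,480,.034),g(364,480,.034)
print("line",L,"mark",M,"stud",S,"lr",l,r,(l+r)/2,np.linalg.norm(l-r))
sc=[g(40,68,.01),g(358,45,.01),g(63,287,.01)];print(sc)
e=sc[1]-sc[0];print("slab yaw from edge",np.arctan2(e[0],e[1])*-1)
C=np.array([.5685,-.0795])
for n,p in(("line",L),("mark",M)):
    d=C-p[:2];print(n,np.hypot(*d),np.arctan2(d[1],d[0]))
s=sense();x=s["tcp_rot"][:,0];print(np.degrees(np.arctan2(x[1],x[0])))
```

```text
line [ 0.50965133 -0.06771418  0.019     ] mark [ 0.52718011 -0.0662098   0.043     ] stud [ 0.56405583 -0.07929711  0.057     ] lr [ 0.55644224 -0.12071921  0.034     ] [ 0.58083475 -0.03783406  0.034     ] [ 0.56863849 -0.07927663  0.034     ] 0.08639989266183855
[array([ 0.43013462, -0.0999129 ,  0.01      ]), array([ 0.4510975, -0.0046026,  0.01     ]), array([ 0.49775488, -0.11501088,  0.01      ])]
slab yaw from edge -0.21649640473837656
line 0.06001725568247771 -0.19765837128462688
mark 0.04340464151919663 -0.31119148143402536
163.587038049377
```

Run:
```python
from h import *
import pickle
f=pickle.load(open("f0.pkl","rb"))["scene"]
g=lambda x,y,z: atz(f,310+x/4.4-.4,180+y/4.4-.4,z)
n,l,r=g(228,318,.01),g(88,252,.01),g(308,262,.01)
print(n,l,r,np.linalg.norm(n-l),np.linalg.norm(n-r))
a,b=g(178,190,.019),g(308,245,.019);print("xbar",a,b,np.linalg.norm(a-b))
w=pickle.load(open("f1.pkl","rb"))
h=lambda x,y,z: atz(w,270+x/4-.4,105+y/4-.4,z)
a,b=h(80,308,.019),h(353,290,.019);print("xbar",a,b,np.linalg.norm(a-b))
P=cloud(w)
for v in (120,135,150,165): print(v,[(round(float(z)*1000)) for z in P[v,270:375:6,2]])
c=np.array([.567,-.0795]);R=np.array([[np.cos(.2),np.sin(.2)],[-np.sin(.2),np.cos(.2)]])
loc=lambda x,y:np.r_[c+R@[x,y],.01]
pts=[loc(x,y) for x in(-146,-46) for y in(-35,35)] if 0 else [loc(x/1e3,y/1e3) for x in(-146,-46) for y in(-35,35)]
print((proj(w,pts)-[270,105])*4)
```

```text
[ 0.42985136 -0.10215485  0.01      ] [ 0.44907727 -0.00950604  0.01      ] [ 0.50020667 -0.11702787  0.01      ] 0.09462260414063677 0.07191019497037379
xbar [ 0.51979152 -0.02868991  0.019     ] [ 0.5025511  -0.11536126  0.019     ] 0.08836942746877986
xbar [ 0.50395907 -0.11035749  0.019     ] [ 0.52286202 -0.02514554  0.019     ] 0.08728342577016703
120 [0, 2, 1, 1, 2, 9, 12, 12, 12, 12, 12, 11, 12, 12, 10, 11, 0, 1]
135 [1, 0, 11, 11, 11, 10, 11, 11, 12, 10, 11, 11, 12, 10, 11, 11, 1, 2]
150 [1, 0, 0, 11, 11, 12, 12, 11, 11, 11, 10, 11, 12, 12, 13, 11, 0, 1]
165 [1, 1, 2, 10, 11, 11, 11, 12, 11, 10, 11, 11, 12, 10, 10, 11, 1, 1]
[[ 71.70394088   8.69558918]
 [302.84897785 -12.30738011]
 [107.72795886 325.5088241 ]
 [319.98589658 307.8246342 ]]
```

Run:
```python
from h import *
import pickle
F=pickle.load(open("f0.pkl","rb"))
for n in("scene","side"):
    P=cloud(F[n]); ok=F[n]["range_z"]>0
    d=np.hypot(P[...,0]-.567,P[...,1]+.0795)
    for a,b in((.05,.12),(.12,.17),(.17,.22),(.22,.3)):
        m=ok&(d>a)&(d<b)&(P[...,2]>.05)&(P[...,2]<.6); print(n,a,b,m.sum(),np.round(P[m][:: max(1,m.sum()//4)],2).tolist())
w=pickle.load(open("f1.pkl","rb"))
print("deskedge",atz(w,100,120,0),atz(w,132,160,0),atz(w,150,200,0), "pen",atz(w,160,58,0),atz(w,255,36,0))
```

```text
scene 0.05 0.12 0 []
scene 0.12 0.17 8 [[0.72, -0.13, 0.52], [0.72, -0.14, 0.52], [0.72, -0.14, 0.52], [0.72, -0.15, 0.52]]
scene 0.17 0.22 357 [[0.72, -0.15, 0.52], [0.72, 0.07, 0.28], [0.71, 0.07, 0.27], [0.72, 0.05, 0.25], [0.7, -0.25, 0.05]]
scene 0.22 0.3 2564 [[0.77, -0.2, 0.52], [0.75, 0.14, 0.32], [0.71, 0.12, 0.29], [0.71, 0.12, 0.25]]
side 0.05 0.12 0 []
side 0.12 0.17 301 [[0.71, 0.01, 0.59], [0.72, -0.14, 0.58], [0.72, -0.14, 0.56], [0.72, -0.05, 0.54], [0.72, -0.14, 0.52]]
side 0.17 0.22 587 [[0.71, 0.09, 0.58], [0.71, 0.07, 0.56], [0.72, -0.22, 0.55], [0.74, -0.02, 0.53], [0.71, -0.24, 0.05]]
side 0.22 0.3 1217 [[0.71, 0.18, 0.58], [0.72, 0.1, 0.54], [0.75, -0.26, 0.51], [0.71, 0.17, 0.26], [0.5, 0.21, 0.05]]
deskedge [ 0.36473435 -0.31760762  0.        ] [ 0.42198151 -0.30316499  0.        ] [ 0.47904607 -0.30585898  0.        ] pen [ 0.32150828 -0.21345407  0.        ] [ 0.33149397 -0.09768516  0.        ]
```

Request:
move_arm(steps=[[0,0,0,0,0,0.17,1],[0,0,0,0,0,0.34,1],[0,0,0,0,0,0.51,1],[0,0,0,0,0,0.68,1],[0,0,0,0,0,0.85,1],[0,0,0,0,0,1.02,1],[0,0,0,0,0,1.19,1],[0,0,0,0,0,1.36,1],[0,0,0,0,0,1.53,1],[0,0,0,0,0,1.7,1],[0,0,0,0,0,1.87,1],[0,0,0,0,0,2.04,1],[0,0,0,0,0,2.21,1],[0,0,0,0,0,2.38,1],[0,0,0,0,0,2.55,1],[0,0,0,0,0,2.72,1],[0,0,0,0,0,2.8,1],[0,0,0,0,0,2.8,1]])

```text
t: 4.32
tool_pos: [0.4999, -0.0703, 0.239]
tcp_rot: [[0.998, 0.057, 0.0], [0.057, -0.998, 0.0], [0.0, -0.0, -1.0]]
wrist_force: [-0.1, 0.2, 0.6]
opening: 0.002
grip_force: 0.0
```

Request:
move_arm(steps=[[6,-7,20,0,0,0.17,1],[12,-14,45,0,0,0.34,1],[20,-21,70,0,0,0.51,1],[27,-28,95,0,0,0.68,1],[34,-36,115,0,0,0.85,1],[39,-41,135,0,0,1.02,1],[39,-41,165,0,0,1.1,1],[39,-41,190,0,0,1.1,1],[39,-41,205,0,0,1.1,1],[39,-41,205,0,0,1.1,1],[39,-41,205,0,0,1.1,1]])

```text
t: 5.7
tool_pos: [0.5374, -0.0284, 0.0347]
tcp_rot: [[0.502, -0.865, 0.002], [-0.865, -0.502, -0.0], [0.001, -0.001, -1.0]]
wrist_force: [0.0, 0.2, 0.1]
opening: 0.002
grip_force: 0.0
```

Run:
```python
from h import *
f=grab_frame("wrist"); save("w2.png",f,None,1.2); print(sense()["tool_pos"],sense()["wrist_force"],sense()["qpos"])
```

```text
[ 0.53745377 -0.02841039  0.03470861] [-0.20272188 -0.33350727 -0.21756235] [-2.70604977e-01  5.89105909e-01  1.67358638e+00 -3.86265057e-05
  8.77201041e-01  2.34495820e+00]
```

View pics/w2.png

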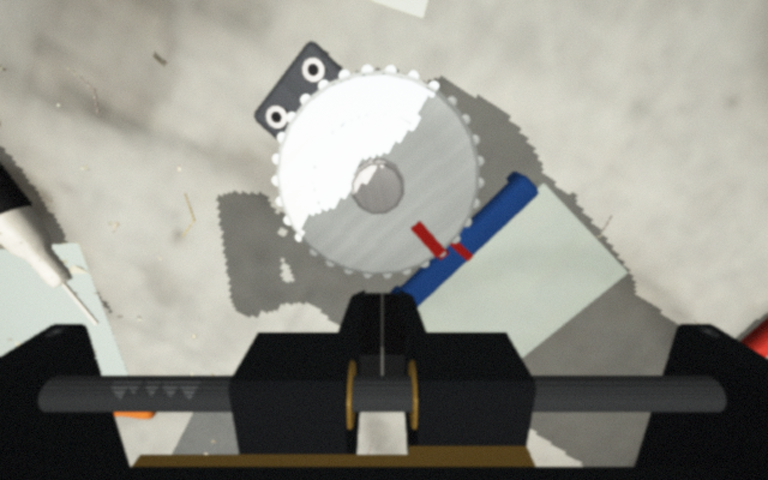

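The view is good: collar centred at (378,170), mark at (425,240), bar line at (460,250), fingertip at (382,295). Next I creep in to contact.

Request:
move_arm(steps=[[4,0,0,0,0,0,1],[6,0,0,0,0,0,1],[7,0,0,0,0,0,1],[8,0,0,0,0,0,1],[8,0,0,0,0,0,1]])

```text
t: 6.38
tool_pos: [0.541, -0.0353, 0.0337]
tcp_rot: [[0.502, -0.865, -0.0], [-0.865, -0.502, 0.0], [-0.0, 0.0, -1.0]]
wrist_force: [0.1, -0.2, 0.4]
opening: 0.004
grip_force: 0.0
```

Request:
move_arm(steps=[[1,0,0,0,0,0,1],[2,0,0,0,0,0,1],[3,0,0,0,0,0,1],[3,0,0,0,0,0,1]])

```text
t: 6.88
tool_pos: [0.5423, -0.0375, 0.0336]
tcp_rot: [[0.502, -0.865, -0.0], [-0.865, -0.502, 0.001], [-0.001, 0.0, -1.0]]
wrist_force: [0.4, 4.5, 0.4]
opening: 0.006
grip_force: 1.9
```

Request:
move_arm(steps=[[0.5,7.2,0,0,0,-0.15,1],[2.1,14.2,0,0,0,-0.3,1],[4.8,20.9,0,0,0,-0.45,1],[8.4,27.1,-0.2,0,0,-0.6,1],[12.9,32.7,-0.3,0,0,-0.75,1],[18.2,37.6,-0.4,0,0,-0.9,1]])

```text
t: 7.62
tool_pos: [0.5188, -0.0727, 0.0341]
tcp_rot: [[0.99, -0.14, -0.0], [-0.14, -0.99, -0.0], [-0.0, 0.0, -1.0]]
wrist_force: [-1.5, 2.2, -1.0]
opening: 0.003
grip_force: 0.8
```

```bash
cat >> h.py <<'E'
C=np.array([.567,-.0795])
def state(ang=0):
    """red mark angle about C from wrist image, relative to bar line (-0.2)"""
    f=grab_frame("wrist"); s=sense(); zt=.043+.004*ang/6.283
    P=proj(f,[[C[0],C[1],zt]])[0]; im=cv2.cvtColor(f["image"],cv2.COLOR_RGB2HSV)
    red=((im[...,0]<8)|(im[...,0]>172))&(im[...,1]>140)&(im[...,2]>60)
    v,u=np.nonzero(red); Q=np.array([atz(f,a,b,zt)[:2] for a,b in zip(u,v)])-C if len(u) else np.zeros((0,2))
    r=np.hypot(*Q.T); k=(r>.026)&(r<.0395); q=Q[k].mean(0) if k.any() else [np.nan]*2
    a=np.arctan2(-q[1],-q[0])+.2
    d=s["tool_pos"][:2]-C; th=np.arctan2(d[1],d[0]); x=s["tcp_rot"][:,0]; F=s["wrist_force"]
    print("t %.2f mark %.3f (n=%d) tip th %.1f deg d %.1f mm z %.1f yaw %.1f Frad %.1f Ftan %.1f q6 %.2f"%(s["t"],a,k.sum(),np.degrees(th),np.hypot(*d)*1e3,s["tool_pos"][2]*1e3,np.degrees(np.arctan2(x[1],x[0])),F[:2]@d/np.hypot(*d),(F[1]*d[0]-F[0]*d[1])/np.hypot(*d),s["qpos"][5]))
    return f
E
python3 -c "
from h import *
f=state(.8);save('w3.png',f)"
```

```text
t 7.67 mark 0.767 (n=198) tip th 172.8 deg d 48.6 mm z 34.1 yaw -7.7 Frad 1.5 Ftan 0.4 q6 1.34
```

View pics/w3.png

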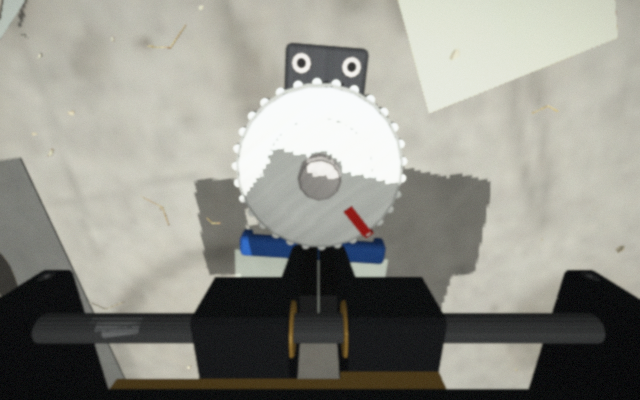

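The mark is now at (358,222) and the collar follows the finger (turned about 0.88 rad). I'll press slightly more and continue.

Request:
move_arm(steps=[[2.0,6.9,-0.1,0,0,-0.15,1],[3.6,13.7,-0.2,0,0,-0.3,1],[6.1,20.2,-0.3,0,0,-0.45,1],[9.6,26.3,-0.4,0,0,-0.6,1],[14.0,31.7,-0.5,0,0,-0.75,1],[19.1,36.4,-0.6,0,0,-0.9,1],[24.9,40.3,-0.7,0,0,-1.05,1],[31.2,43.3,-0.8,0,0,-1.2,1],[37.8,45.4,-0.9,0,0,-1.35,1],[44.7,46.4,-1,0,0,-1.5,1]])

```text
t: 8.93
tool_pos: [0.5568, -0.1291, 0.0354]
tcp_rot: [[0.212, 0.977, 0.001], [0.977, -0.212, -0.007], [-0.006, 0.002, -1.0]]
wrist_force: [-3.4, -21.1, -3.3]
opening: 0.01
grip_force: 10.6
```

```bash
python3 -c "
from h import *
f=state(2.2)"
```

```text
t 8.97 mark 2.222 (n=203) tip th -100.7 deg d 50.6 mm z 35.4 yaw 78.1 Frad 20.8 Ftan 1.8 q6 -0.22
```

The push reached 21 N. The three contact points give a better centre, (0.5683, -0.0803), with contact distance 50.1 mm. The next leg is re-planned around that.

Request:
move_arm(steps=[[-3.4,4.2,0,0,0,-0.05,1],[-2.9,9.1,-0.1,0,0,-0.15,1],[-1.3,16.3,-0.2,0,0,-0.3,1],[1.4,23.1,-0.3,0,0,-0.45,1],[5.1,29.5,-0.4,0,0,-0.6,1],[9.7,35.3,-0.5,0,0,-0.75,1],[15.2,40.3,-0.6,0,0,-0.9,1],[21.3,44.5,-0.7,0,0,-1.05,1],[27.9,47.6,-0.8,0,0,-1.2,1],[35.0,49.8,-0.9,0,0,-1.35,1],[42.3,50.9,-1,0,0,-1.5,1],[49.7,50.8,-1.1,0,0,-1.65,1],[57.0,49.7,-1.2,0,0,-1.8,1],[64.1,47.5,-1.3,0,0,-1.95,1],[70.7,44.3,-1.4,0,0,-2.1,1]])

```text
t: 10.85
tool_pos: [0.6178, -0.065, 0.037]
tcp_rot: [[-0.951, -0.31, 0.008], [-0.31, 0.951, -0.001], [-0.007, -0.003, -1.0]]
wrist_force: [12.9, 3.8, -6.9]
opening: 0.003
grip_force: 6.8
```

```bash
sed -i 's/^C=.*/C=np.array([.5683,-.0803])/' h.py; python3 -c "
from h import *
f=state(4.3);print(sense()['qpos'])"
```

```text
t 10.90 mark -2.001 (n=202) tip th 18.3 deg d 51.8 mm z 37.0 yaw -161.5 Frad 13.8 Ftan 0.2 q6 -2.19
[-2.92581031e-01  7.27588679e-01  1.40331835e+00  2.10059440e-03
  1.00348750e+00 -2.18675063e+00]
```

Turn so far is 4.39 rad. The refit gives centre (0.5692, -0.0802) and d = 50.7 mm. I'll back off and circle back clockwise, clear of the collar.

Request:
move_arm(steps=[[-13.5,0,0,0,0,0,1],[-12.6,-10.5,0,0,0,0.17,1],[-10,-20.7,0,0,0,0.34,1],[-5.6,-30.3,0,0,0,0.51,1],[0.3,-39,0,0,0,0.68,1],[7.6,-46.6,0,0,0,0.85,1],[16,-52.8,0,0,0,1.02,1],[25.5,-57.6,0,0,0,1.19,1],[35.5,-60.6,0,0,0,1.36,1],[46,-62,0,0,0,1.53,1],[56.5,-61.5,0,0,0,1.7,1],[66.8,-59.2,0,0,0,1.87,1],[76.5,-55.3,0,0,0,2.04,1],[85.5,-49.8,0,0,0,2.21,1],[93.4,-42.8,0,0,0,2.38,1],[93.4,-42.8,0,0,0,2.38,1],[93.4,-42.8,0,0,0,2.38,1]])

```text
t: 13.02
tool_pos: [0.5398, -0.1351, 0.0367]
tcp_rot: [[0.474, 0.881, 0.001], [0.881, -0.474, -0.001], [-0.0, 0.001, -1.0]]
wrist_force: [-0.1, 1.1, -0.4]
opening: 0.004
grip_force: 0.0
```

```bash
sed -i 's/^C=.*/C=np.array([.5692,-.0802])/' h.py
cat >> h.py <<'E'
def ctr():
    s=sense(); return np.round((s["tcp_rot"].T@np.r_[C-s["tool_pos"][:2],0])*1e3,1)
def arc(cx,cy,d,al,dz=.64):
    for a in al: print([round(cx-d*np.cos(a),1),round(cy+d*np.sin(a),1),round(-dz*a,1),0,0,round(-a,2),1],end=", ")
    print()
E
python3 -c "
from h import *
f=state(4.3);c=ctr();print(c);arc(c[0],c[1],62,-.17*np.arange(1,13),0)"
```

```text
t 13.07 mark -1.953 (n=341) tip th -118.2 deg d 62.2 mm z 36.6 yaw 61.7 Frad 0.4 Ftan 0.5 q6 0.04
[62.2 -0.1 -0. ]
[np.float64(1.1), np.float64(-10.6), np.float64(-0.0), 0, 0, np.float64(0.17), 1], [np.float64(3.7), np.float64(-20.8), np.float64(-0.0), 0, 0, np.float64(0.34), 1], [np.float64(8.1), np.float64(-30.4), np.float64(-0.0), 0, 0, np.float64(0.51), 1], [np.float64(14.0), np.float64(-39.1), np.float64(-0.0), 0, 0, np.float64(0.68), 1], [np.float64(21.3), np.float64(-46.7), np.float64(-0.0), 0, 0, np.float64(0.85), 1], [np.float64(29.8), np.float64(-52.9), np.float64(-0.0), 0, 0, np.float64(1.02), 1], [np.float64(39.2), np.float64(-57.7), np.float64(-0.0), 0, 0, np.float64(1.19), 1], [np.float64(49.2), np.float64(-60.7), np.float64(-0.0), 0, 0, np.float64(1.36), 1], [np.float64(59.7), np.float64(-62.0), np.float64(-0.0), 0, 0, np.float64(1.53), 1], [np.float64(70.2), np.float64(-61.6), np.float64(-0.0), 0, 0, np.float64(1.7), 1], [np.float64(80.5), np.float64(-59.3), np.float64(-0.0), 0, 0, np.float64(1.87), 1], [np.float64(90.2), np.float64(-55.4), np.float64(-0.0), 0, 0, np.float64(2.04), 1],
```

Request:
move_arm(steps=[[1.1,-10.6,0,0,0,0.17,1],[3.7,-20.8,0,0,0,0.34,1],[8.1,-30.4,0,0,0,0.51,1],[14,-39.1,0,0,0,0.68,1],[21.3,-46.7,0,0,0,0.85,1],[29.8,-52.9,0,0,0,1.02,1],[39.2,-57.7,0,0,0,1.19,1],[49.2,-60.7,0,0,0,1.36,1],[59.7,-62,0,0,0,1.53,1],[70.2,-61.6,0,0,0,1.7,1],[80.5,-59.3,0,0,0,1.87,1],[90.2,-55.4,0,0,0,2.04,1],[95.0,-53.0,0,0,0,2.12,1],[95.0,-53.0,0,0,0,2.12,1],[95.0,-53.0,0,0,0,2.12,1]])

```text
t: 14.95
tool_pos: [0.5379, -0.0262, 0.0365]
tcp_rot: [[0.504, -0.864, -0.0], [-0.864, -0.504, -0.0], [0.0, 0.0, -1.0]]
wrist_force: [0.8, 0.3, -0.2]
opening: 0.004
grip_force: 0.0
```

```bash
python3 -c "
from h import *
f=state(4.3);c=ctr();print(c);arc(c[0],c[1],49.9,.15*np.arange(0,19))" | sed 's/np.float64(\([^)]*\))/\1/g'
```

```text
t 15.00 mark -1.945 (n=237) tip th 120.1 deg d 62.5 mm z 36.5 yaw -59.8 Frad 0.5 Ftan 0.1 q6 2.35
[62.5  0.1 -0. ]
[12.6, 0.1, -0.0, 0, 0, -0.0, 1], [13.2, 7.6, -0.1, 0, 0, -0.15, 1], [14.8, 14.8, -0.2, 0, 0, -0.3, 1], [17.6, 21.8, -0.3, 0, 0, -0.45, 1], [21.3, 28.3, -0.4, 0, 0, -0.6, 1], [26.0, 34.1, -0.5, 0, 0, -0.75, 1], [31.5, 39.2, -0.6, 0, 0, -0.9, 1], [37.7, 43.4, -0.7, 0, 0, -1.05, 1], [44.4, 46.6, -0.8, 0, 0, -1.2, 1], [51.6, 48.8, -0.9, 0, 0, -1.35, 1], [59.0, 49.9, -1.0, 0, 0, -1.5, 1], [66.4, 49.8, -1.1, 0, 0, -1.65, 1], [73.8, 48.7, -1.2, 0, 0, -1.8, 1], [81.0, 46.5, -1.2, 0, 0, -1.95, 1], [87.7, 43.2, -1.3, 0, 0, -2.1, 1], [93.8, 38.9, -1.4, 0, 0, -2.25, 1], [99.3, 33.8, -1.5, 0, 0, -2.4, 1], [103.9, 27.9, -1.6, 0, 0, -2.55, 1], [107.6, 21.4, -1.7, 0, 0, -2.7, 1],
```

Request:
move_arm(steps=[[8,0.1,-1,0,0,0,1],[12.4,0.1,-1,0,0,0,1],[13.2,7.6,-1.1,0,0,-0.15,1],[14.8,14.8,-1.2,0,0,-0.3,1],[17.6,21.8,-1.3,0,0,-0.45,1],[21.3,28.3,-1.4,0,0,-0.6,1],[26,34.1,-1.5,0,0,-0.75,1],[31.5,39.2,-1.6,0,0,-0.9,1],[37.7,43.4,-1.7,0,0,-1.05,1],[44.4,46.6,-1.8,0,0,-1.2,1],[51.6,48.8,-1.9,0,0,-1.35,1],[59,49.9,-2,0,0,-1.5,1],[66.4,49.8,-2.1,0,0,-1.65,1],[73.8,48.7,-2.2,0,0,-1.8,1],[81,46.5,-2.2,0,0,-1.95,1],[87.7,43.2,-2.3,0,0,-2.1,1],[93.8,38.9,-2.4,0,0,-2.25,1],[99.3,33.8,-2.5,0,0,-2.4,1]])

```text
t: 17.25
tool_pos: [0.5585, -0.1299, 0.0389]
tcp_rot: [[0.21, 0.978, -0.001], [0.978, -0.21, -0.001], [-0.001, -0.001, -1.0]]
wrist_force: [-2.4, -1.9, 0.2]
opening: 0.008
grip_force: 1.2
```

```bash
python3 -c "
from h import *
f=state(6.6);c=ctr();print(c);arc(c[0]-.6,c[1],49.9,.15*np.arange(1,16))" | sed 's/np.float64(\([^)]*\))/\1/g'
```

```text
t 17.30 mark 0.384 (n=223) tip th -101.4 deg d 50.8 mm z 39.0 yaw 78.2 Frad 2.2 Ftan -1.1 q6 -0.23
[50.8 -0.4 -0. ]
[0.9, 7.1, -0.1, 0, 0, -0.15, 1], [2.5, 14.3, -0.2, 0, 0, -0.3, 1], [5.3, 21.3, -0.3, 0, 0, -0.45, 1], [9.0, 27.8, -0.4, 0, 0, -0.6, 1], [13.7, 33.6, -0.5, 0, 0, -0.75, 1], [19.2, 38.7, -0.6, 0, 0, -0.9, 1], [25.4, 42.9, -0.7, 0, 0, -1.05, 1], [32.1, 46.1, -0.8, 0, 0, -1.2, 1], [39.3, 48.3, -0.9, 0, 0, -1.35, 1], [46.7, 49.4, -1.0, 0, 0, -1.5, 1], [54.1, 49.3, -1.1, 0, 0, -1.65, 1], [61.5, 48.2, -1.2, 0, 0, -1.8, 1], [68.7, 46.0, -1.2, 0, 0, -1.95, 1], [75.4, 42.7, -1.3, 0, 0, -2.1, 1], [81.5, 38.4, -1.4, 0, 0, -2.25, 1],
```

Request:
move_arm(steps=[[1.1,7.1,-0.1,0,0,-0.15,1],[2.8,14.2,-0.2,0,0,-0.3,1],[5.5,21.1,-0.3,0,0,-0.45,1],[9.2,27.6,-0.4,0,0,-0.6,1],[13.9,33.4,-0.5,0,0,-0.75,1],[19.3,38.5,-0.6,0,0,-0.9,1],[25.4,42.7,-0.7,0,0,-1.05,1],[32.1,45.9,-0.8,0,0,-1.2,1],[39.3,48.0,-0.9,0,0,-1.35,1],[46.7,49.1,-1,0,0,-1.5,1],[54.1,49,-1.1,0,0,-1.65,1],[61.4,47.9,-1.2,0,0,-1.8,1],[68.5,45.7,-1.2,0,0,-1.95,1],[75.2,42.4,-1.3,0,0,-2.1,1]])

```text
t: 19.05
tool_pos: [0.6174, -0.0644, 0.0406]
tcp_rot: [[-0.951, -0.31, 0.004], [-0.31, 0.951, -0.0], [-0.004, -0.001, -1.0]]
wrist_force: [6.7, 0.6, -2.3]
opening: 0.008
grip_force: 3.2
```

```bash
python3 -c "
from h import *
f=state(8.7);c=ctr();print(c);arc(c[0],c[1],63,-.17*np.arange(0,15),0)" | sed 's/np.float64(\([^)]*\))/\1/g'
```

```text
t 19.10 mark 2.486 (n=221) tip th 19.1 deg d 50.6 mm z 40.5 yaw -161.5 Frad 7.6 Ftan -0.2 q6 -2.19
[50.6 -0.6 -0.2]
[-12.4, -0.6, -0.0, 0, 0, 0.0, 1], [-11.5, -11.3, -0.0, 0, 0, 0.17, 1], [-8.8, -21.6, -0.0, 0, 0, 0.34, 1], [-4.4, -31.4, -0.0, 0, 0, 0.51, 1], [1.6, -40.2, -0.0, 0, 0, 0.68, 1], [9.0, -47.9, -0.0, 0, 0, 0.85, 1], [17.6, -54.3, -0.0, 0, 0, 1.02, 1], [27.2, -59.1, -0.0, 0, 0, 1.19, 1], [37.4, -62.2, -0.0, 0, 0, 1.36, 1], [48.0, -63.5, -0.0, 0, 0, 1.53, 1], [58.7, -63.1, -0.0, 0, 0, 1.7, 1], [69.2, -60.8, -0.0, 0, 0, 1.87, 1], [79.1, -56.8, -0.0, 0, 0, 2.04, 1], [88.2, -51.2, -0.0, 0, 0, 2.21, 1], [96.2, -44.1, -0.0, 0, 0, 2.38, 1],
```

Request:
move_arm(steps=[[-12.4,-0.6,0,0,0,0,1],[-11.5,-11.3,0,0,0,0.17,1],[-8.8,-21.6,0,0,0,0.34,1],[-4.4,-31.4,0,0,0,0.51,1],[1.6,-40.2,0,0,0,0.68,1],[9,-47.9,0,0,0,0.85,1],[17.6,-54.3,0,0,0,1.02,1],[27.2,-59.1,0,0,0,1.19,1],[37.4,-62.2,0,0,0,1.36,1],[48,-63.5,0,0,0,1.53,1],[58.7,-63.1,0,0,0,1.7,1],[69.2,-60.8,0,0,0,1.87,1],[79.1,-56.8,0,0,0,2.04,1],[88.2,-51.2,0,0,0,2.21,1],[96.2,-44.1,0,0,0,2.38,1],[96.2,-44.1,0,0,0,2.38,1]])

```text
t: 21.1
tool_pos: [0.5378, -0.1361, 0.0404]
tcp_rot: [[0.476, 0.879, -0.0], [0.879, -0.476, 0.0], [0.0, -0.0, -1.0]]
wrist_force: [0.8, -0.2, 0.3]
opening: 0.007
grip_force: 0.0
```

```bash
python3 -c "
from h import *
f=state(8.8);c=ctr();print(c);arc(c[0],c[1],62.5,-.17*np.arange(1,13),0)" | sed 's/np.float64(\([^)]*\))/\1/g'
```

```text
t 21.15 mark 2.495 (n=249) tip th -118.9 deg d 64.1 mm z 40.5 yaw 61.7 Frad 0.3 Ftan -0.2 q6 0.03
[64.1  0.7  0. ]
[2.5, -9.9, -0.0, 0, 0, 0.17, 1], [5.2, -20.1, -0.0, 0, 0, 0.34, 1], [9.6, -29.8, -0.0, 0, 0, 0.51, 1], [15.5, -38.6, -0.0, 0, 0, 0.68, 1], [22.9, -46.3, -0.0, 0, 0, 0.85, 1], [31.4, -52.6, -0.0, 0, 0, 1.02, 1], [40.9, -57.3, -0.0, 0, 0, 1.19, 1], [51.0, -60.4, -0.0, 0, 0, 1.36, 1], [61.6, -61.7, -0.0, 0, 0, 1.53, 1], [72.2, -61.3, -0.0, 0, 0, 1.7, 1], [82.5, -59.0, -0.0, 0, 0, 1.87, 1], [92.4, -55.0, -0.0, 0, 0, 2.04, 1],
```

Request:
move_arm(steps=[[2.5,-9.9,0,0,0,0.17,1],[5.2,-20.1,0,0,0,0.34,1],[9.6,-29.8,0,0,0,0.51,1],[15.5,-38.6,0,0,0,0.68,1],[22.9,-46.3,0,0,0,0.85,1],[31.4,-52.6,0,0,0,1.02,1],[40.9,-57.3,0,0,0,1.19,1],[51,-60.4,0,0,0,1.36,1],[61.6,-61.7,0,0,0,1.53,1],[72.2,-61.3,0,0,0,1.7,1],[82.5,-59,0,0,0,1.87,1],[92.4,-55,0,0,0,2.04,1],[96.8,-52.6,0,0,0,2.12,1],[96.8,-52.6,0,0,0,2.12,1],[96.8,-52.6,0,0,0,2.12,1]])

```text
t: 23.02
tool_pos: [0.538, -0.0261, 0.0403]
tcp_rot: [[0.504, -0.864, -0.0], [-0.864, -0.504, -0.0], [0.0, 0.0, -1.0]]
wrist_force: [0.9, -0.3, 0.6]
opening: 0.006
grip_force: 0.0
```

```bash
python3 -c "
from h import *
f=state(8.8);c=ctr();print(c);arc(c[0],c[1],49.8,.15*np.arange(0,17))" | sed 's/np.float64(\([^)]*\))/\1/g'
```

```text
t 23.07 mark 2.500 (n=318) tip th 120.1 deg d 62.5 mm z 40.3 yaw -59.8 Frad -0.2 Ftan 0.1 q6 2.35
[62.5  0.2 -0. ]
[12.7, 0.2, -0.0, 0, 0, -0.0, 1], [13.3, 7.6, -0.1, 0, 0, -0.15, 1], [14.9, 14.9, -0.2, 0, 0, -0.3, 1], [17.7, 21.9, -0.3, 0, 0, -0.45, 1], [21.4, 28.3, -0.4, 0, 0, -0.6, 1], [26.1, 34.1, -0.5, 0, 0, -0.75, 1], [31.5, 39.2, -0.6, 0, 0, -0.9, 1], [37.7, 43.4, -0.7, 0, 0, -1.05, 1], [44.5, 46.6, -0.8, 0, 0, -1.2, 1], [51.6, 48.8, -0.9, 0, 0, -1.35, 1], [59.0, 49.9, -1.0, 0, 0, -1.5, 1], [66.4, 49.8, -1.1, 0, 0, -1.65, 1], [73.8, 48.7, -1.2, 0, 0, -1.8, 1], [80.9, 46.5, -1.2, 0, 0, -1.95, 1], [87.6, 43.2, -1.3, 0, 0, -2.1, 1], [93.8, 38.9, -1.4, 0, 0, -2.25, 1], [99.2, 33.8, -1.5, 0, 0, -2.4, 1],
```

Request:
move_arm(steps=[[8,0.2,0,0,0,0,1],[12.7,0.2,0,0,0,0,1],[13.3,7.6,-0.1,0,0,-0.15,1],[14.9,14.9,-0.2,0,0,-0.3,1],[17.7,21.9,-0.3,0,0,-0.45,1],[21.4,28.3,-0.4,0,0,-0.6,1],[26.1,34.1,-0.5,0,0,-0.75,1],[31.5,39.2,-0.6,0,0,-0.9,1],[37.7,43.4,-0.7,0,0,-1.05,1],[44.5,46.6,-0.8,0,0,-1.2,1],[51.6,48.8,-0.9,0,0,-1.35,1],[59,49.9,-1,0,0,-1.5,1],[66.4,49.8,-1.1,0,0,-1.65,1],[73.8,48.7,-1.2,0,0,-1.8,1],[80.9,46.5,-1.2,0,0,-1.95,1],[87.6,43.2,-1.3,0,0,-2.1,1],[93.8,38.9,-1.4,0,0,-2.25,1],[99.2,33.8,-1.5,0,0,-2.4,1]])

```text
t: 25.32
tool_pos: [0.5585, -0.1304, 0.0419]
tcp_rot: [[0.209, 0.978, -0.0], [0.978, -0.209, -0.002], [-0.002, -0.0, -1.0]]
wrist_force: [-2.2, -5.7, 0.9]
opening: 0.007
grip_force: 2.8
```

```bash
python3 -c "
from h import *
f=state(11.1);c=ctr();print(c);arc(c[0]-.5,c[1],49.9,.15*np.arange(1,12))" | sed 's/np.float64(\([^)]*\))/\1/g'
```

```text
t 25.38 mark -1.384 (n=294) tip th -101.2 deg d 51.4 mm z 42.0 yaw 78.3 Frad 5.8 Ftan -0.1 q6 -0.23
[51.4 -0.5 -0.1]
[1.6, 7.0, -0.1, 0, 0, -0.15, 1], [3.2, 14.2, -0.2, 0, 0, -0.3, 1], [6.0, 21.2, -0.3, 0, 0, -0.45, 1], [9.7, 27.7, -0.4, 0, 0, -0.6, 1], [14.4, 33.5, -0.5, 0, 0, -0.75, 1], [19.9, 38.6, -0.6, 0, 0, -0.9, 1], [26.1, 42.8, -0.7, 0, 0, -1.05, 1], [32.8, 46.0, -0.8, 0, 0, -1.2, 1], [40.0, 48.2, -0.9, 0, 0, -1.35, 1], [47.4, 49.3, -1.0, 0, 0, -1.5, 1], [54.8, 49.2, -1.1, 0, 0, -1.65, 1],
```

Request:
move_arm(steps=[[1.4,7,-0.1,0,0,-0.15,1],[3.0,14.2,-0.2,0,0,-0.3,1],[5.8,21.2,-0.3,0,0,-0.45,1],[9.6,27.7,-0.4,0,0,-0.6,1],[14.3,33.5,-0.5,0,0,-0.75,1],[19.8,38.6,-0.6,0,0,-0.9,1],[26,42.8,-0.7,0,0,-1.05,1],[32.8,46,-0.8,0,0,-1.2,1],[32.8,46,-0.8,0,0,-1.2,1]])

```text
t: 26.5
tool_pos: [0.6124, -0.108, 0.043]
tcp_rot: [[-0.834, 0.552, 0.005], [0.552, 0.834, -0.003], [-0.006, 0.001, -1.0]]
wrist_force: [9.1, -4.7, -4.6]
opening: 0.007
grip_force: 4.9
```

```bash
python3 -c "
from h import *
f=state(12.4);c=ctr();print(c);save('w4.png',f,None,1.25)
im=cv2.cvtColor(f['image'],cv2.COLOR_RGB2HSV);red=(((im[...,0]<8)|(im[...,0]>172))&(im[...,1]>140)&(im[...,2]>60)).astype(np.uint8)
n,l,st,ce=cv2.connectedComponentsWithStats(red)
print(st[1:],ce[1:])
arc(c[0]-.5,c[1],49.9,.05*np.arange(1,7))" | sed 's/np.float64(\([^)]*\))/\1/g'
```

```text
t 26.55 mark -0.159 (n=302) tip th -32.9 deg d 51.4 mm z 43.0 yaw 146.4 Frad 10.2 Ftan 0.7 q6 -1.35
[51.4 -0.6 -0.3]
[[270  48  18  33 237]
 [300  79   2   2   3]
 [292  82   1   1   1]
 [293  87  17  39 365]] [[278.27848101  63.99578059]
 [300.33333333  79.66666667]
 [292.          82.        ]
 [301.27123288 105.60547945]]
[1.1, 1.9, -0.0, 0, 0, -0.05, 1], [1.2, 4.4, -0.1, 0, 0, -0.1, 1], [1.6, 6.9, -0.1, 0, 0, -0.15, 1], [2.0, 9.3, -0.1, 0, 0, -0.2, 1], [2.6, 11.7, -0.2, 0, 0, -0.25, 1], [3.2, 14.1, -0.2, 0, 0, -0.3, 1],
```

View pics/w4.png

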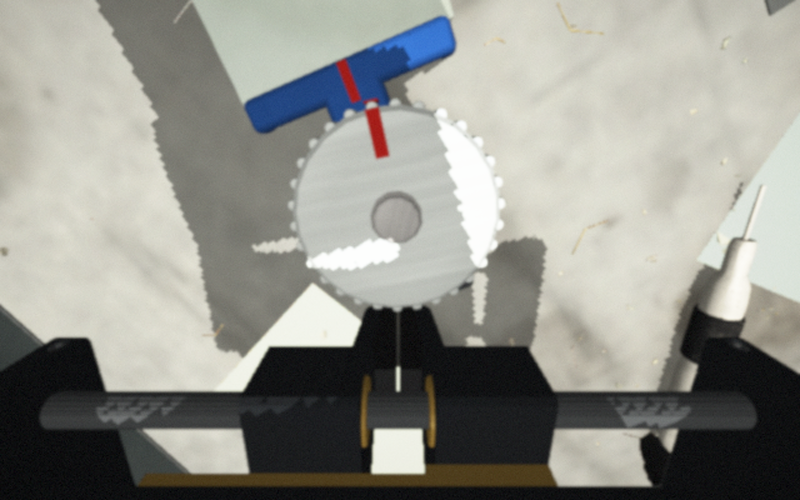

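The mark runs from (372,108) to (382,157) and the bar line from (343,62) to (356,102). The mark is slightly short of aligned, so I'll measure both directions.

```bash
cat >> h.py <<'E'
def align():
    f=grab_frame("wrist"); im=cv2.cvtColor(f['image'],cv2.COLOR_RGB2HSV);red=(((im[...,0]<8)|(im[...,0]>172))&(im[...,1]>140)&(im[...,2]>60)).astype(np.uint8)
    P=cloud(f)
    for lo,hi,z,n in((.022,.0395,.051,"mark"),(.045,.063,.027,"line")):
        v,u=np.nonzero(red); Q=np.array([atz(f,a,b,z)[:2] for a,b in zip(u,v)]); d=Q-C; r=np.hypot(*d.T); k=(r>lo)&(r<hi)&(d[:,0]<0)
        q=Q[k]; w=np.linalg.svd(q-q.mean(0))[2][0]; w*=np.sign(w[0]); m=C-q.mean(0)
        print(n,k.sum(),"radial dir",np.arctan2(m[1],m[0]),"axis dir",np.arctan2(w[1],w[0]))
E
python3 -c "
from h import *
align()"
```

```text
mark 364 radial dir -0.3610044141499294 axis dir -0.37149741195925634
line 234 radial dir -0.21178557208675292 axis dir -0.22265526255709697
```

Request:
move_arm(steps=[[0.2,2.2,0,0,0,-0.05,1],[0.5,4.6,-0.1,0,0,-0.1,1],[0.9,7.2,-0.1,0,0,-0.155,1],[0.9,7.2,-0.1,0,0,-0.155,1]])

```text
t: 27.1
tool_pos: [0.6158, -0.1017, 0.0432]
tcp_rot: [[-0.908, 0.418, 0.006], [0.418, 0.908, -0.003], [-0.007, 0.0, -1.0]]
wrist_force: [10.6, -5.9, -5.4]
opening: 0.001
grip_force: 5.5
```

```bash
python3 -c "
from h import *
align();state(12.5)"
```

```text
mark 367 radial dir -0.22360610739347353 axis dir -0.22685137650557236
line 239 radial dir -0.21246540397681 axis dir -0.22205928684207354
t 27.20 mark -0.024 (n=301) tip th -24.8 deg d 51.3 mm z 43.2 yaw 155.2 Frad 11.0 Ftan -0.4 q6 -1.49
```

The mark is aligned to within about 0.01 rad. I'll back straight off, lift, and look at the slab from above.

Request:
move_arm(steps=[[-8,0,0,0,0,0,1],[-20,0,0,0,0,0,1],[-22,0,-30,0,0,0,1],[-22,0,-75,0,0,0,1],[-15,0,-115,0,0,-0.1,1],[15,0,-140,0,0,-0.218,1],[50,0,-150,0,0,-0.218,1],[90,0,-150,0,0,-0.218,1],[120,0,-150,0,0,-0.218,1],[127,0,-150,0,0,-0.218,1],[127,0,-150,0,0,-0.218,1],[127,0,-150,0,0,-0.218,1]])

```text
t: 28.7
tool_pos: [0.4991, -0.0474, 0.1926]
tcp_rot: [[-0.977, 0.212, 0.0], [0.212, 0.977, -0.0], [-0.0, -0.0, -1.0]]
wrist_force: [0.3, 0.5, 0.6]
opening: 0.003
grip_force: 0.0
```

```bash
python3 -c "
from h import *
import pickle
align();f=state(12.5);pickle.dump(f,open('f2.pkl','wb'));save('w5.png',f,None,1.25);s=sense();print(s['tool_pos'],s['tcp_rot'])
P=cloud(f);m=(abs(P[...,2]-.0105)<.004)&(np.hypot(P[...,0]-.475,P[...,1]+.06)<.08)
m=cv2.morphologyEx(m.astype(np.uint8),cv2.MORPH_OPEN,np.ones((5,5)));q=P[m>0][:,:2]
r=cv2.minAreaRect((q*1e3).astype(np.float32));print(r,cv2.boxPoints(r))"
```

```text
mark 39 radial dir -0.21797574253806623 axis dir -0.23129286078338807
line 24 radial dir -0.2105584571421405 axis dir -0.2303413323362991
t 28.80 mark -0.020 (n=33) tip th 154.9 deg d 77.7 mm z 192.5 yaw 167.7 Frad 0.2 Ftan 0.9 q6 -1.69
[ 0.49884429 -0.04724316  0.19248598] [[-9.77179854e-01  2.12413437e-01 -2.53510886e-04]
 [ 2.12413430e-01  9.77179887e-01  5.19594645e-05]
 [ 2.58762627e-04 -3.07537493e-06 -9.99999967e-01]]
((474.79736328125, -58.820735931396484), (100.03202056884766, 70.44822692871094), 77.69290161132812) [[ 429.72174   -100.17927  ]
 [ 498.55103   -115.195404 ]
 [ 519.873      -17.462204 ]
 [ 451.0437      -2.4460678]]
```

View pics/w5.png

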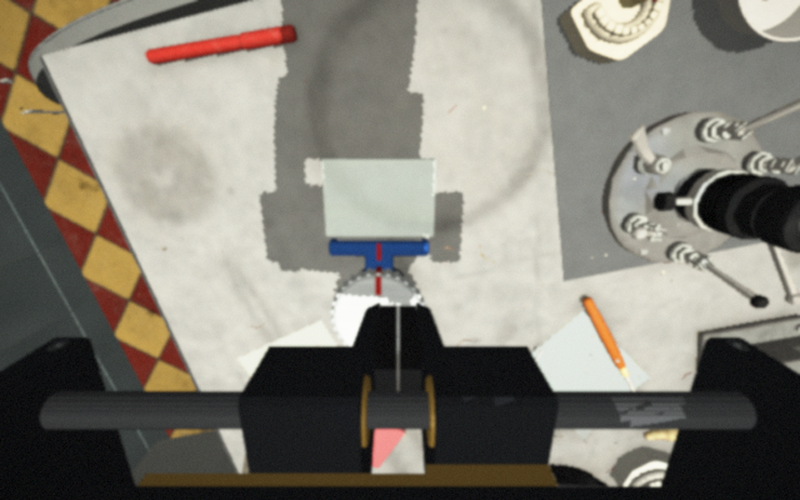

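The mark and bar line are in line at (379,250–290). The slab lies at (322–435, 160–238), its centre on the clamp axis with the 100 mm side across the clamp. That means its centre must travel more than 95 mm to clear the bar, so I'll push about 106 mm. First I lower the fingertip to the left of the slab.

Request:
move_arm(steps=[[10,30,0,0,0,0,1],[21,60,20,0,0,0,1],[21,62,60,0,0,0,1],[21,62,100,0,0,0,1],[21,62,140,0,0,0,1],[21,62,170,0,0,0,1],[21,62,183,0,0,0,1],[21,62,187,0,0,0,1],[21,62,187,0,0,0,1],[21,62,187,0,0,0,1]])

```text
t: 30.05
tool_pos: [0.4915, 0.0181, 0.0066]
tcp_rot: [[-0.977, 0.212, 0.002], [0.212, 0.977, -0.0], [-0.002, 0.0, -1.0]]
wrist_force: [-0.2, 0.5, -0.1]
opening: 0.005
grip_force: 0.0
```

```bash
python3 -c "
from h import *
f=grab_frame('wrist');save('w6.png',f);s=sense();print(s['t'],s['tool_pos'],s['wrist_force'])
print((s['tcp_rot'].T@(np.array([.4748,-.0588,.005])-s['tool_pos']))*1e3)"
```

```text
30.1 [0.49141477 0.01809929 0.00649197] [-0.184486   -0.26044255 -1.00415245]
[-7.51578479e-02 -7.86736771e+01  1.49122876e+00]
```

View pics/w6.png

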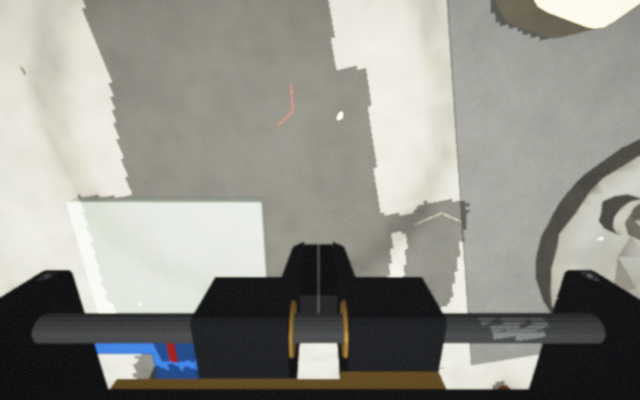

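The slab's left edge is at x≈265 px and the finger at 318 px is clear of it and low. Pushing right now.

Request:
move_arm(steps=[[0,-5,0,0,0,0,1],[0,-9,0,0,0,0,1],[0,-13,0,0,0,0,1],[0,-17,0,0,0,0,1],[0,-21,0,0,0,0,1],[0,-26,0,0,0,0,1],[0,-31,0,0,0,0,1],[0,-36,0,0,0,0,1],[0,-41,0,0,0,0,1],[0,-46,0,0,0,0,1],[0,-51,0,0,0,0,1],[0,-56,0,0,0,0,1],[0,-61,0,0,0,0,1],[0,-66,0,0,0,0,1],[0,-70,0,0,0,0,1],[0,-72,0,0,0,0,1],[0,-72,0,0,0,0,1]])

```text
t: 32.22
tool_pos: [0.4756, -0.0524, 0.0057]
tcp_rot: [[-0.977, 0.212, -0.0], [0.212, 0.977, -0.0], [-0.0, -0.0, -1.0]]
wrist_force: [0.1, -0.1, -0.4]
opening: 0.005
grip_force: 0.0
```

```bash
cat >> h.py <<'E'
def slab():
    f=grab_frame('wrist');s=sense();P=cloud(f)
    d=P[...,:2]-C; e=np.array([.977,-.213]);g=np.array([.213,.977]); X=d@e;Y=d@g
    m=(abs(P[...,2]-.0105)<.004)&(X<-.062)&(X>-.16)&(abs(Y)<.2)
    m=cv2.morphologyEx(m.astype(np.uint8),cv2.MORPH_OPEN,np.ones((5,5)))
    n,l,st,ce=cv2.connectedComponentsWithStats(m); k=1+st[1:,4].argmax(); m=l==k
    r=cv2.minAreaRect((np.c_[X[m],Y[m]]*1e3).astype(np.float32));print("clamp frame",r,cv2.boxPoints(r).round(1).tolist())
    print(s['t'],s['tool_pos'],s['wrist_force']); return f
E
python3 -c "
from h import *
slab()"
```

```text
clamp frame ((-97.99343872070312, -56.35990524291992), (68.55615234375, 100.94609069824219), 0.1601296365261078) [[-132.39999389648438, -6.0], [-132.10000610351562, -106.9000015258789], [-63.599998474121094, -106.69999694824219], [-63.900001525878906, -5.800000190734863]]
32.275 [ 0.47566368 -0.05226076  0.00571307] [ 0.26132873 -0.40299823 -0.72550356]
```

Request:
move_arm(steps=[[0,-3,0,0,0,0,1],[0,-7,0,0,0,0,1],[0,-12,0,0,0,0,1],[0,-17,0,0,0,0,1],[0,-22,0,0,0,0,1],[0,-27,0,0,0,0,1],[0,-32,0,0,0,0,1],[0,-37,0,0,0,0,1],[0,-42,0,0,0,0,1],[0,-46,0,0,0,0,1],[0,-49,0,0,0,0,1],[0,-51,0,0,0,0,1],[0,-51,0,0,0,0,1],[0,-45,0,0,0,0,1],[0,-36,0,0,0,0,1],[0,-34,-25,0,0,0,1],[0,-34,-70,0,0,0,1],[0,-34,-120,0,0,0,1],[0,-34,-160,0,0,0,1],[0,-34,-160,0,0,0,1]])

```text
t: 34.78
tool_pos: [0.4696, -0.0852, 0.1682]
tcp_rot: [[-0.977, 0.211, 0.005], [0.211, 0.977, -0.002], [-0.005, -0.001, -1.0]]
wrist_force: [-0.1, 0.3, 0.0]
opening: 0.006
grip_force: 0.0
```

```bash
python3 -c "
from h import *
f=slab();save('w7.png',f);align()"
```

```text
clamp frame ((-96.8104476928711, -107.0422592163086), (69.6372299194336, 100.19175720214844), 0.16319000720977783) [[-131.8000030517578, -57.0], [-131.5, -157.1999969482422], [-61.79999923706055, -157.0], [-62.099998474121094, -56.79999923706055]]
34.825 [ 0.46877332 -0.08500356  0.16634359] [0.85385122 0.3648284  0.52806084]
mark 0 radial dir nan axis dir 0.0
line 32 radial dir -0.21705571333731097 axis dir -0.21739268732273828h.py:41: RuntimeWarning: Mean of empty slice.
  q=Q[k]; w=np.linalg.svd(q-q.mean(0))[2][0]; w*=np.sign(w[0]); m=C-q.mean(0)
  ret = um.true_divide(
```

View pics/w7.png

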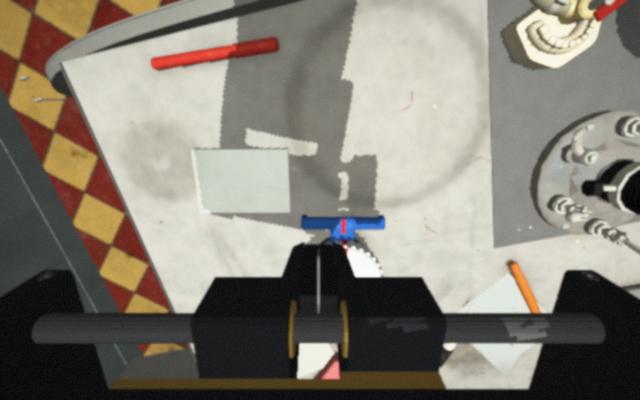

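The slab at (193–290, 150–213) lies 12 mm beyond the right end of the bar (302,222), unturned. The mark was on the line when last measured, and the finger has stayed clear of the collar since. Handing in.

```bash
python3 -c "
from bench import *
print(finish_job())"
```

```text
the job is handed in; nothing more can be done
None
```

The job is handed in: the collar was turned two full turns anticlockwise until its mark was back at the line (within about 0.01 rad), and the slab was pushed 107 mm right, about 12 mm clear of the bar; it lay with its 100 mm side across the clamp, not along it as described, and one stroke briefly pressed the rim with about 21 N, above the 3–10 N suggested.

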